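Fit the sample knob on the hob tap's D-shaft and hold it pressed

TASK

Slide the clear lid of the wooden sample box all the way back and take out the black control knob. Turn the knob so that the flat in its bore matches the flat of the bare D-shaft on the steel hob control panel, push it fully home, then press knob and shaft down against the tap's spring to the stop, as when lighting a burner, and finish while you are still holding it pressed down. Leave everything else on the desk where it stands.

Things in the scene. Friction and masses are not known exactly. Their poses are not given: they have to be found in the camera images.
- panel: Gas-hob control panel prototype, fixed: a level steel plate 120 (x) x 230 (y) mm on grey brackets, its top 55 mm above the desk. Origin: centre of its footprint on the desk. It has two taps: at y = +55 mm one that already carries a fixed black knob (40 mm wide, top 37 mm above the plate), at y = -55 mm one with a bare shaft.
- shaft_tip (a point): Centre of the bare steel D-shaft's top, 25 mm above the plate unless pressed; moves with the shaft. z up; x points square out through the flat. Shaft: 10 mm diameter, one flat 2 mm from the axis (7 mm across the D) over all 25 mm, the top 2 mm chamfered 1.5 mm all round. The tap takes 0.1 N m to turn, so the flat stays at its angle, which differs from start to start.
- spindle (a joint): How far the bare shaft is pressed down into its tap, m: 0 = up, 0.005 = at the stop. A spring pushes it up again: 4 N to start it, 9 N at the stop.
- sample_box: Plywood sample box, fixed to the desk, 190 (x) x 172 (y) mm; end walls (-x, +x) 41 mm high, side walls 50 mm, all 6 mm thick, floor 5 mm thick. Origin: centre of its underside on the desk. The lid opens towards its +x.
- lid (a joint): How far the lid is slid back along the box's +x, m: 0 = shut, 0.15 = stop, fully open. It slides with 1 to 2 N and stays where it is left.
- lid_grip (a point): Centre of the wooden pull bar on the lid; moves with the lid. Bar: 12 mm thick (along the slide, box x), 50 mm long (across), 14 mm high, from 46 mm (lid's top face) to 60 mm above the desk. Lid shut: at box x = -68 mm, y = 0. Lid: clear sheet 180 (x) x 157 (y) x 4 mm, its front edge 22 mm before the bar's centre.
- knob: Sample knob, upright on the box's floor near the middle: black, round, 30 mm tall, 28 to 49 g; upper 12 mm 40 mm in diameter, lower 18 mm 37 mm. Origin: centre of its underside; z up; x points from the axis square to the flat of the D-bore, and so does the white pointer line on top (middle to rim). Home on the shaft, x lies along the shaft's x and the underside is 7 mm above the plate (pressed: 2 mm).
- bore_end (a point): On the knob's axis, 18 mm above its underside: the blind end of its D-bore, which is open below, 18 mm deep, 11 mm in diameter with a flat 2.4 mm from the axis. Axes as the knob's. Fully home it lies on shaft_tip.
- caliper: Caliper lying flat, 215 mm long, 12 mm thick, loose, not part of the job. Origin under its middle, x along it.
- timer_knob: A smaller, lower grey knob, 47 mm wide at its foot, 21 mm tall, loose on the desk, not part of the job. Origin: centre of its underside.
- mould: Beige mould block 120 x 70 x 42 mm with a cast scroll, loose, not part of the job. Origin: centre of its underside.
- gearbox: Yellow printed gearbox model, 85 x 60 mm, 84 mm tall, loose, not part of the job. Origin: centre of its underside.
- mug: White mug, 82 mm wide, 92 mm tall, loose, not part of the job. Origin: centre of its underside.
- mouse: Grey computer mouse 100 x 60 x 32 mm, loose, not part of the job. Origin: centre of its underside.

How it is judged (in metres and radians):
On the way, in this order (a step that is already met when the one before it is completed fails the run):
1. the lid is slid back (at least 125 of its 150 mm) (value of joint lid above 0.125 m), for 0.2 s.
2. the knob is fully home on the bare shaft, flats matched (z of bore_end in the frame of shaft_tip between -0.0025 and 0.0025 m and horizontal distance between bore_end and shaft_tip below 0.0025 m and angle between the x axis of knob and the x axis of shaft_tip, either way round below 0.35 rad and angle between knob's own z axis and vertical below 0.15 rad), for 0.2 s.
At the end, for the whole second after the job is handed in: The knob sits fully home on the bare D-shaft (its bore's end on the shaft's top within 2.5 mm, centred within 2.5 mm, upright, flats matched within 0.35 rad), the robot is holding or pressing it, and the shaft is pressed down at least 3.8 of its 5 mm through the last second; the lid is still open (all of step 2 and value of joint spindle above 0.0038 m and value of joint lid above 0.1 m and contact force between any of the fingers, the arm and knob above 1.5 N); the arm keeps its last pose, push and grip.
It fails at once if something else on the desk (caliper, grey knob, mould block, gearbox, mug or mouse) is shoved more than 30 mm (distance of any of caliper, timer_knob, mould, gearbox, mug, mouse from where it was at the start of the episode above 0.03 m).
It also fails if it takes over 54 s, if anything falls off the work surface, if the arm or the gripper's body presses on something with over 40 N, if the wrist force passes 120 N, or if a joint passes its speed limit or range.

ROBOT

A 6-joint arm with a two-finger parallel gripper is mounted at the origin on the work surface. World frame = base frame: x ahead of the robot, y to its left, z up, the work surface at z = 0. Lengths are in m, angles in degrees, forces in N, time in s.
With the tool pointing down it reaches from about 0.4 to 0.825 m from the base axis. Payload 7 kg.
Tool frame: the origin (TCP) lies midway between the tips of the shut fingers; the grasp point (between the pads) lies 19 mm behind it (ctrl.grip_point_offset is the distance from the TCP to the grasp point, in m); x points along the fingers, y is the direction in which the jaws open and shut, and the axes are right-handed (so a half turn about x gives the same grasp; the last joint's range is limited). The gripper opens to 88 mm and grips with 3 to 60 N. Pads are 19 mm wide; open, the fingers measure 130 mm over their backs; the gripper's body (78 mm by 193 mm) begins 47 mm behind the grasp point.
Start: joints at [-53.623, 20.546, 0.682, 0, -70.136, -16.507], TCP at [0.229, -0.635, 0.227] pointing down, gripper open.
Joint ranges: [-176.03, 176.03], [-82.01, 121.73], [-58.28, 71.71], [-173.87, 95.51], [-174.79, -0.11], [-173.66, 173.66]. Speed limits (degrees/s): [136.94, 136.94, 172.46, 180, 180, 180].

INTERFACE

Orientations are given as [roll, pitch, yaw] about the fixed x, y, z axes, in that order (R = Rz(yaw) Ry(pitch) Rx(roll)).
In Python, from plant import ctrl gives the robot as it stands.
- The arm moves only by the tool drive_tool, never from a script. Its argument "plan" is a list of rows, each a list of 3 entries, a list of its own where there are three numbers: the shift along the tool's x, y, z in m, then the turn, a rotation vector about the tool's x, y, z in degrees, then the opening, from 0 (shut) to 1 (fully open). In form: [[[dx, dy, dz], [wx, wy, wz], grip], ...]. A call has 1 to 20 rows; each row is the pose to reach, as a shift and turn from the pose measured when the call began, along the tool's axes at that moment; what a row does not reach only later rows make up. A row lasts 1/12 s, in which the tool goes at most 41.7 mm and 7.16 degrees, less where a joint would pass 70% of its speed; a pose out of reach is approached as far as the arm can. A call with a gripper value outside its range is refused whole. The fingers move at their own pace and stop on an object; the grip force is fixed at half the most. Time passes only in rows, so rows that repeat a pose let the fingers close. It gives the time, the measured TCP pose, the force and the opening at its end, in the units of the state.
- ctrl.get_obs(): the state, without advancing time (a new reading comes with each control period).
- ctrl.snapshot(name): name is "scene" or "top"; returns the picture (400x640x3 uint8, blue, green, red); there is no depth.
- ctrl.get_calibration(name): a dict with "fx", "fy", "cx", "cy" (pixels), "R" (3x3) and "t" (3): a world point X has camera coordinates R X + t. Camera axes: x right, y down, z forward; pixel columns grow to the right and rows downward; lengths in m; the calibration is good to about 2 mm. A picture is of the moment at which its call begins. get_calibration takes no time and is no camera call.
- ctrl.close_job(): hands the job in, once; it reports no verdict.
Trained networks look in the newest picture that a camera, given by its name, has taken for a name from the list of things; names that differ only in an ending like _2 or _b are one class to them, and where a whole thing is asked for, a point or a joint stands for the part that bears it (a point fixed in the world has none). Each returns a list of dicts, best first, with "confidence" (0 to 1); they miss things now and then, are a little off and sometimes report something else, mostly with a low value. They report only what shows in the picture. A call takes as long as a camera call.
- ctrl.cut_out(camera, name): "pixels" (400x640 bool, what is visible of it) and "pixel" ([column, row] in pixels, amid what is visible of it).
- ctrl.landmark_of(camera, name): "pixel" ([column, row] in pixels: a listed point, or the origin of a listed thing).
The state is a dict: "clock": time; "joint_pos": joint angles; "qvel": joint speeds; "tau": joint torques, N m; "tool_pos": TCP position; "orientation": TCP orientation; "force": force on the tool from outside, world axes, zero at the start; "moment": the same for the moment, N m; "opening": finger opening in m.
Only numpy, scipy, OpenCV 4.12 (cv2) and the standard library are available. Lean on these libraries where they do the work, as an engineer would, in place of code of your own. Each camera call takes 0.05 s, during which the arm holds its last target. There are 200 camera calls.

## Working session

There is one attempt and no reset: what is moved stays moved. The work goes in short steps, Python scripts to look and compute and a tool call to move; the robot and the scene stay as the last step left them, time stands still between calls to the robot, and variables do not carry over. Pictures are saved under pics/ and viewed, about 8 in all and at most 12, crops included, and the job is handed in when it is done.

Besides the shell and the picture viewer there is one more tool, called after "Emit:" as a command line: name --argument value ..., lists and objects as JSON in quotes. drive_tool: Moves the arm, as the interface text tells. Its arguments: {"type":"object","properties":{"plan":{"type":"array","items":{"type":"array"}}},"required":["plan"]}

```bash
ls; mkdir -p pics
cat > h.py <<'E'
import numpy as np, cv2
from plant import ctrl
from scipy.spatial.transform import Rotation as Ro
def ray(c,p):
    k=ctrl.get_calibration(c);R=np.array(k["R"]);t=np.array(k["t"])
    d=R.T@np.array([(p[0]-k["cx"])/k["fx"],(p[1]-k["cy"])/k["fy"],1]);return -R.T@t,d/np.linalg.norm(d)
def atz(c,p,z):
    o,d=ray(c,p);return o+d*(z-o[2])/d[2]
def tri(c1,p1,c2,p2):
    o1,d1=ray(c1,p1);o2,d2=ray(c2,p2)
    s=np.linalg.lstsq(np.stack([d1,-d2],1),o2-o1,rcond=None)[0]
    a=o1+s[0]*d1;b=o2+s[1]*d2;return (a+b)/2,np.linalg.norm(a-b)
def proj(c,X):
    k=ctrl.get_calibration(c);x=np.array(k["R"])@X+np.array(k["t"]);return np.array([k["fx"]*x[0]/x[2]+k["cx"],k["fy"]*x[1]/x[2]+k["cy"]])
def pose():
    o=ctrl.get_obs();return np.array(o["tool_pos"]),Ro.from_euler("xyz",o["orientation"],degrees=True)
def rel(target,yawvec=None):
    p,R=pose();return R.inv().apply(np.array(target)-p)
E
python3 - <<'E'
from h import *
np.set_printoptions(precision=4,suppress=True)
o=ctrl.get_obs();print(o)
for c in("scene","top"):
    im=ctrl.snapshot(c);cv2.imwrite(f"pics/{c}0.png",im)
    k=ctrl.get_calibration(c);print(c,k["fx"],-np.array(k["R"]).T@k["t"])
L={}
for n in["shaft_tip","lid_grip","sample_box","panel","knob","bore_end","caliper","timer_knob","mould","gearbox","mug","mouse"]:
    for c in("scene","top"):
        r=ctrl.landmark_of(c,n);L[n,c]=r
        print(n,c,[(np.round(q["pixel"],1).tolist(),round(q["confidence"],2)) for q in r[:3]])
    a,b=L[n,"scene"],L[n,"top"]
    if a and b: print("   ",tri("scene",a[0]["pixel"],"top",b[0]["pixel"]))
E
```

```text
pics
{'clock': 0.0, 'joint_pos': array([-53.6229,  20.5918,   0.6337,  -0.0202, -70.1345, -16.5062]), 'qvel': array([-0.0312,  0.0471, -0.015 , -0.053 ,  0.0191, -0.0623]), 'tau': array([  0.0008, -58.2718,  29.3066,   6.9973,   0.0069,  -0.0002]), 'tool_pos': array([ 0.2292, -0.6344,  0.2256]), 'orientation': array([ 94.9051,  89.9055, 114.7691]), 'force': array([-0.1933, -0.3889, -0.4267]), 'moment': array([-0.0045, -0.0128,  0.0443]), 'opening': 0.08741171362120945}
scene 391.6632016963841 [1.2662 0.4085 0.8116]
top 383.7100635109737 [ 0.4611 -0.0128  1.1183]
shaft_tip scene []
shaft_tip top []
lid_grip scene [([396.7, 197.9], 0.63), ([332.6, 180.1], 0.44)]
lid_grip top [([251.7, 251.7], 0.62), ([165.7, 243.6], 0.36)]
    (array([0.4761, 0.209 , 0.0519]), np.float64(0.006570531615154495))
sample_box scene [([394.0, 229.2], 0.85), ([333.5, 178.5], 0.42)]
sample_box top [([248.6, 229.3], 0.81)]
    (array([ 0.5411,  0.2337, -0.0017]), np.float64(0.0023992857067493324))
panel scene [([271.5, 176.8], 0.71)]
panel top [([398.7, 234.1], 0.79)]
    (array([ 0.5273, -0.1985, -0.0121]), np
[... 304 characters left out ...]
7, 261.0], 0.65)]
    (array([ 0.449 , -0.011 ,  0.0006]), np.float64(0.010000440775942285))
mould scene [([271.2, 255.5], 0.68), ([310.9, 211.9], 0.26)]
mould top [([332.4, 145.1], 0.83)]
    (array([ 0.7929, -0.0062,  0.0034]), np.float64(0.007164287248991703))
gearbox scene [([209.6, 143.7], 0.62)]
gearbox top [([491.0, 243.9], 0.63)]
    (array([ 0.5046, -0.4654,  0.0026]), np.float64(1.4365703953572824e-05))
mug scene [([461.9, 288.5], 0.63)]
mug top [([176.8, 195.2], 0.58)]
    (array([0.64  , 0.4476, 0.0071]), np.float64(0.005701938024822391))
mouse scene [([489.7, 248.3], 0.6)]
mouse top [([164.4, 244.1], 0.58)]
    (array([0.4946, 0.4725, 0.018 ]), np.float64(0.0011735968678512245))
```

View pics/scene0.png

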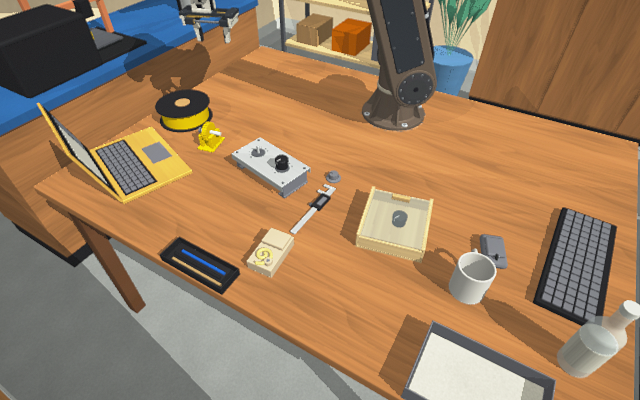

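View pics/top0.png

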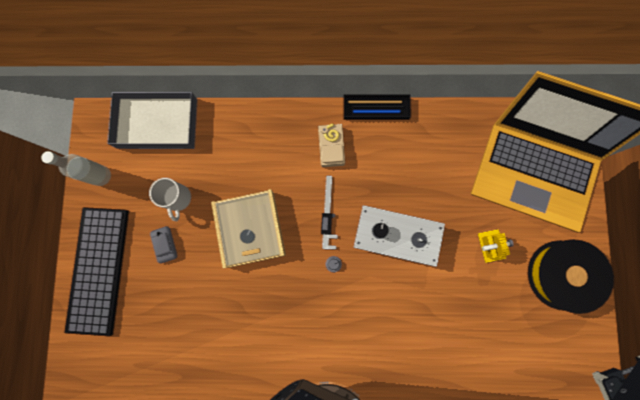

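The pictures show the box with its pull bar (top 251,251; scene 397,198), the panel with the fixed knob (top 381,231), and the bare shaft (top 419,240). Next I'll enlarge them.

Run:
```python
from h import *
t=cv2.imread("pics/top0.png");s=cv2.imread("pics/scene0.png")
def cr(im,x,y,w,h,k=8): return cv2.resize(im[y:y+h,x:x+w],(400,300),interpolation=cv2.INTER_CUBIC)
a=np.vstack([np.hstack([cr(t,352,200,100,75),cr(s,225,130,100,75)]),np.hstack([cr(t,200,185,100,75+15)if 0 else cr(t,200,187,112,84),cr(s,345,180,108,81)])])
cv2.imwrite("pics/crop.png",a)
for n in("sample_box","panel"):
    for c in("top","scene"):
        r=ctrl.cut_out(c,n)
        if r:
            m=r[0]["pixels"].astype(np.uint8);q=cv2.minAreaRect(cv2.findNonZero(m));print(n,c,m.sum(),q)
            if c=="top":
                z=.05 if n=="sample_box" else .055
                B=cv2.boxPoints(q);W=np.array([atz(c,p,z)[:2] for p in B]);print(W.round(4),W.mean(0))
                for i in range(4):
                    d=W[(i+1)%4]-W[i];print(np.linalg.norm(d),np.degrees(np.arctan2(d[1],d[0])))
for n in("shaft_tip","knob","lid_grip"):
    for c in("top","scene"):print(n,c,[(x["confidence"],x["pixel"],x["pixels"].sum()) for x in ctrl.cut_out(c,n)][:3])
```

```text
sample_box top 4308 ((248.25314331054688, 228.69534301757812), (68.70024871826172, 64.71685028076172), 79.28687286376953)
[[0.6164 0.3363]
 [0.6521 0.1563]
 [0.4628 0.1154]
 [0.428  0.291 ]] [0.53981718 0.22474924]
0.18352307385430885 -78.77364398607823
0.19367359008282606 -167.83439651192953
0.17897832903331387 101.21692658998384
0.19377193812102717 13.509510111695075
sample_box scene 4120 ((393.9029235839844, 224.13917541503906), (70.69560241699219, 63.42621994018555), 10.922805786132812)
panel top 3805 ((398.8782043457031, 235.09078979492188), (87.78712463378906, 45.118770599365234), 13.495734214782715)
[[ 0.4909 -0.0624]
 [ 0.6131 -0.0917]
 [ 0.5577 -0.3264]
 [ 0.4379 -0.294 ]] [ 0.52489513 -0.19364464]
0.12559161042773276 -13.48377907495025
0.2411007258488128 -103.28712307844118
0.12406922203744623 164.8813104850641
0.23757165140719044 77.09514685593295
panel scene 2299 ((271.0650634765625, 165.00921630859375), (75.15790557861328, 38.578189849853516), 34.6241569519043)
shaft_tip top [(0.58, [248.5, 229.3], np.int64(3469))]
shaft_tip scene []
knob top [(0.23, [168.6, 195.6], np.int64(1157))]
knob scene []
lid_grip top [(0.64, [250.9, 229.1], np.int64(3472))]
lid_grip scene [(0.57, [393.5, 214.6], np.int64(2950))]
```

View pics/crop.png

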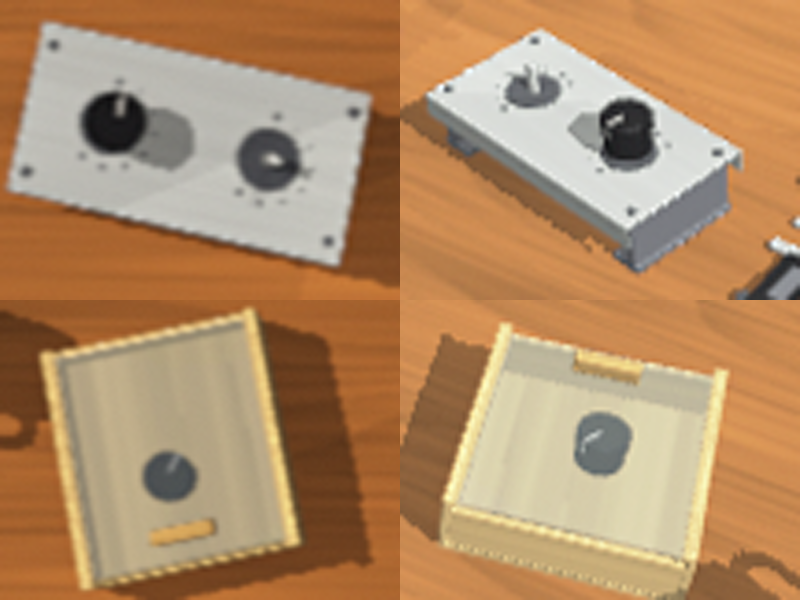

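The crop shows the fixed knob, the bare shaft at top px (419,240) and the box bar at (251,252). The knob's pointer leans up and right. I'll open the lid by pushing the bar.

```bash
cat >> h.py <<'E'
np.set_printoptions(precision=4,suppress=True)
def go(target,jaw,flip=False):
    "shift and rotvec (tool axes) for tool-down with jaw axis (tool y) at yaw jaw [deg] mod 180"
    p,R=pose();c=[]
    for j in(jaw,jaw+180):
        y=np.array([np.cos(np.radians(j)),np.sin(np.radians(j)),0]);x=np.array([0,0,-1.])
        T=Ro.from_matrix(np.stack([x,y,np.cross(x,y)],1));c.append((R.inv()*T).as_rotvec(degrees=True))
    c.sort(key=np.linalg.norm);s=R.inv().apply(np.array(target)-p)
    print("shift",s.round(4),"rot",c[1 if flip else 0].round(2),"rows",np.linalg.norm(s)/.0417,np.linalg.norm(c[0])/7.16)
E
python3 - <<'E'
from h import *
p,R=pose();print(R.as_matrix())
for n in("top","scene"):
    for r in ctrl.landmark_of(n,"lid_grip")[:1]: print(n,atz(n,r["pixel"],.053))
# bar: brightest orange blob inside box in top
im=cv2.imread("pics/top0.png");hsv=cv2.cvtColor(im,cv2.COLOR_BGR2HSV)
sub=hsv[240:262,236:266];m=((sub[...,1]>95)&(sub[...,2]>180)).astype(np.uint8)
n,l,st,ce=cv2.connectedComponentsWithStats(m);print(st,ce+[236,240])
for i in range(1,n):
    if st[i,4]>20:
        q=cv2.minAreaRect(np.argwhere(l==i)[:,::-1].astype(np.float32));print(q,atz("top",ce[i]+[236,240],.058))
u=np.array([np.cos(np.radians(12)),np.sin(np.radians(12)),0])
go([.5,-.2,.2],102);go([.47-.05,.205,.2],102)
E
```

```text
[[-0.     -0.3399  0.9405]
 [ 0.0001  0.9405  0.3399]
 [-1.      0.0001 -0.    ]]
top [0.4748 0.2118 0.053 ]
scene [0.4792 0.2065 0.053 ]
[[  0   0  30  22 580]
 [  6   9  17   7  68]
 [ 25  18   3   2   5]
 [ 11  21   2   1   2]
 [ 15  21   3   1   3]
 [ 21  20   2   1   2]] [[250.4655 250.1776]
 [249.7794 251.6029]
 [261.8    258.6   ]
 [247.5    261.    ]
 [252.     261.    ]
 [257.5    260.    ]]
((13.897562026977539, 11.521951675415039), (3.911210060119629, 16.902013778686523), 77.90524291992188) [0.4749 0.2161 0.058 ]
shift [0.0266 0.3169 0.4023] rot [ 7.87  0.   -0.  ] rows 12.297411377133937 1.0992573486912034
shift [0.0266 0.725  0.4647] rot [ 7.87  0.   -0.  ] rows 20.660857031038102 1.0992573486912034
```

Emit:
drive_tool --plan '[[[0.027,0.317,0.402],[4,0,0],0],[[0.027,0.317,0.402],[7.9,0,0],0],[[0.027,0.317,0.402],[7.9,0,0],0],[[0.027,0.317,0.402],[7.9,0,0],0],[[0.027,0.317,0.402],[7.9,0,0],0],[[0.027,0.317,0.402],[7.9,0,0],0],[[0.027,0.317,0.402],[7.9,0,0],0],[[0.027,0.317,0.402],[7.9,0,0],0],[[0.027,0.317,0.402],[7.9,0,0],0],[[0.027,0.317,0.402],[7.9,0,0],0],[[0.027,0.317,0.402],[7.9,0,0],0],[[0.027,0.317,0.402],[7.9,0,0],0],[[0.05,0.717,0.494],[7.9,0,0],0],[[0.05,0.717,0.494],[7.9,0,0],0],[[0.05,0.717,0.494],[7.9,0,0],0],[[0.05,0.717,0.494],[7.9,0,0],0],[[0.05,0.717,0.494],[7.9,0,0],0],[[0.05,0.717,0.494],[7.9,0,0],0],[[0.05,0.717,0.494],[7.9,0,0],0],[[0.05,0.717,0.494],[7.9,0,0],0]]'

```text
clock: 3.57
tool_pos: [0.4586, 0.1223, 0.1819]
orientation: [23.0, 89.9, 35.0]
force: [0.6, 0.7, -0.3]
opening: 0.0005
```

Run:
```python
from h import *
print(ctrl.get_obs()["joint_pos"])
go([.450,.209,.12],102);go([.450,.209,.052],102);go([.450+.15*.978,.209+.15*.208,.052],102)
```

```text
[  38.7743    3.4873  -27.5915    0.0059  -58.8452 -116.7972]
shift [0.062  0.0865 0.0095] rot [-0.02  0.07 -0.03] rows 2.562894883995515 0.010998601790871096
shift [0.13   0.0865 0.0094] rot [-0.02  0.07 -0.03] rows 3.7513102198224537 0.010998601790871096
shift [0.1302 0.0866 0.1594] rot [-0.02  0.07 -0.03] rows 5.3539305540201605 0.010998601790871096
```

Emit:
drive_tool --plan '[[[0.03,0.0865,0.0095],[0,0,0],0],[[0.062,0.0865,0.0095],[0,0,0],0],[[0.062,0.0865,0.0095],[0,0,0],0],[[0.08,0.0865,0.0095],[0,0,0],0],[[0.1,0.0865,0.0095],[0,0,0],0],[[0.12,0.0865,0.0095],[0,0,0],0],[[0.13,0.0865,0.0095],[0,0,0],0],[[0.13,0.0865,0.0095],[0,0,0],0],[[0.13,0.0865,0.0095],[0,0,0],0],[[0.13,0.0865,0.0145],[0,0,0],0],[[0.13,0.0865,0.0195],[0,0,0],0],[[0.13,0.0865,0.0245],[0,0,0],0],[[0.13,0.0865,0.0295],[0,0,0],0],[[0.13,0.0865,0.0345],[0,0,0],0],[[0.13,0.0865,0.0395],[0,0,0],0],[[0.13,0.0865,0.0445],[0,0,0],0]]'

```text
clock: 4.9
tool_pos: [0.4849, 0.2164, 0.0521]
orientation: [23.8, 89.9, 35.8]
force: [-0.5, 0.6, 0.6]
opening: 0.0006
```

Run:
```python
from h import *
o=ctrl.get_obs();print(o["force"],o["moment"],o["clock"])
t=ctrl.snapshot("top");print([(r["pixel"],r["confidence"]) for r in ctrl.landmark_of("top","lid_grip")])
s=ctrl.snapshot("scene")
cv2.imwrite("pics/push.png",np.hstack([cv2.resize(i,(400,400),interpolation=cv2.INTER_CUBIC) for i in(t[170:290,190:310],s[140:260,340:460])]))
```

```text
[-0.5488  0.5675  0.6112] [0.0209 0.5333 0.0264] 4.9
[([252.6, 243.4], 0.94)]
```

View pics/push.png

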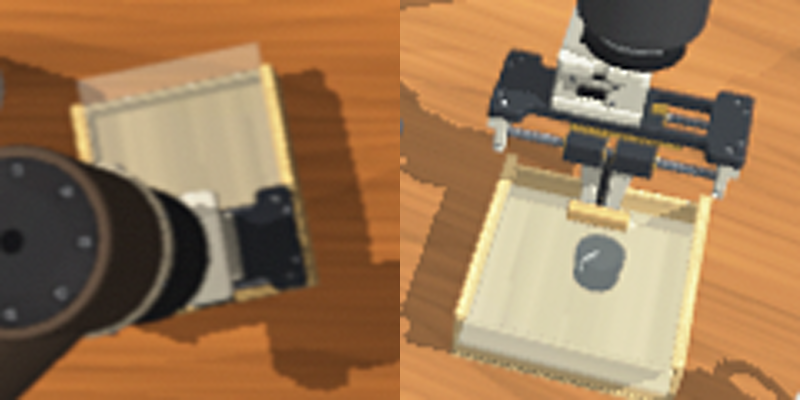

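The lid is moving: it overhangs the far wall and the bar is ahead of the fingers. I'll keep pushing.

Emit:
drive_tool --plan '[[[0,0,0.008],[0,0,0],0],[[0,0,0.016],[0,0,0],0],[[0,0,0.024],[0,0,0],0],[[0,0,0.032],[0,0,0],0],[[0,0,0.04],[0,0,0],0],[[0,0,0.048],[0,0,0],0],[[0,0,0.056],[0,0,0],0],[[0,0,0.064],[0,0,0],0],[[0,0,0.072],[0,0,0],0],[[0,0,0.08],[0,0,0],0],[[0,0,0.088],[0,0,0],0],[[0,0,0.096],[0,0,0],0],[[0,0,0.102],[0,0,0],0],[[0,0,0.107],[0,0,0],0],[[0,0,0.111],[0,0,0],0],[[0,0,0.115],[0,0,0],0],[[0,0,0.117],[0,0,0],0],[[0,0,0.119],[0,0,0],0]]'

```text
clock: 6.55
tool_pos: [0.6014, 0.2411, 0.0521]
orientation: [20.3, 89.9, 32.3]
force: [-1.2, -0.5, 0.1]
opening: 0.0004
```

Emit:
drive_tool --plan '[[[0,0,0.002],[0,0,0],0],[[0,0,0.004],[0,0,0],0],[[0,0,0.006],[0,0,0],0],[[0,0,0.007],[0,0,0],0]]'

```text
clock: 6.88
tool_pos: [0.6059, 0.2418, 0.0519]
orientation: [-176.5, 89.8, -164.6]
force: [-14.9, 0.8, 9.4]
opening: 0.0003
```

Emit:
drive_tool --plan '[[[0,0,-0.01],[0,0,0],0.9],[[-0.02,0,-0.02],[0,0,0],0.9],[[-0.06,0,-0.03],[0,0,0],0.9],[[-0.1,0,-0.04],[0,0,0],0.9],[[-0.16,-0.19,-0.22],[0,0,0],0.9],[[-0.16,-0.19,-0.22],[0,0,0],0.9],[[-0.16,-0.19,-0.22],[0,0,0],0.9],[[-0.16,-0.19,-0.22],[0,0,0],0.9],[[-0.16,-0.19,-0.22],[0,0,0],0.9],[[-0.16,-0.19,-0.22],[0,0,0],0.9],[[-0.16,-0.19,-0.22],[0,0,0],0.9],[[-0.16,-0.19,-0.22],[0,0,0],0.9],[[-0.16,-0.19,-0.22],[0,0,0],0.9]]'

```text
clock: 7.97
tool_pos: [0.4305, 0.0099, 0.2136]
orientation: [87.6, 90.0, 99.5]
force: [-0.3, -0.8, -0.3]
opening: 0.0777
```

Run:
```python
from h import *
I={}
for c in("top","scene"):
    fr=[ctrl.snapshot(c).astype(np.float32) for _ in range(4)];I[c]=np.mean(fr,0);print("noise",np.std([f-I[c] for f in fr]))
    np.save(f"{c}1.npy",I[c]);cv2.imwrite(f"pics/{c}1.png",I[c])
    for n in("knob","bore_end","shaft_tip","lid_grip","sample_box","panel"):
        print(n,c,[(r["pixel"],r["confidence"]) for r in ctrl.landmark_of(c,n)[:2]])
    r=ctrl.cut_out(c,"knob")
    if r:
        m=r[0]["pixels"].astype(np.uint8);print(r[0]["confidence"],cv2.minAreaRect(cv2.findNonZero(m)))
t,s=I["top"].astype(np.uint8),I["scene"].astype(np.uint8)
cr=lambda im,x,y,k=24: cv2.resize(im[y-k//2:y+k//2,x-k*2//3:x+k*2//3],(400,300),interpolation=cv2.INTER_NEAREST)
cv2.imwrite("pics/crop2.png",np.vstack([np.hstack([cr(t,419,240),cr(s,258,151)]),np.hstack([cr(t,248,237),cr(s,400,218)])]))
```

```text
noise 1.6447867
knob top [([247.3, 236.5], 0.76)]
bore_end top []
shaft_tip top []
lid_grip top [([243.0, 198.6], 0.59)]
sample_box top [([252.2, 231.2], 0.73)]
panel top [([398.8, 232.7], 0.98)]
0.67 ((238.08114624023438, 177.26602172851562), (62.35095977783203, 54.73369216918945), 79.3803482055664)
noise 0.7951082
knob scene [([397.3, 220.6], 0.72), ([332.5, 179.6], 0.59)]
bore_end scene [([400.4, 218.1], 0.46)]
shaft_tip scene []
lid_grip scene [([388.6, 234.6], 0.94)]
sample_box scene [([396.3, 230.5], 0.62)]
panel scene [([270.2, 174.8], 0.92)]
0.49 ((399.173095703125, 218.13462829589844), (13.728129386901855, 16.277639389038086), 11.309932708740234)[ WARN:0@2.161] global loadsave.cpp:1063 imwrite_ Unsupported depth image for selected encoder is fallbacked to CV_8U.
```

View pics/crop2.png

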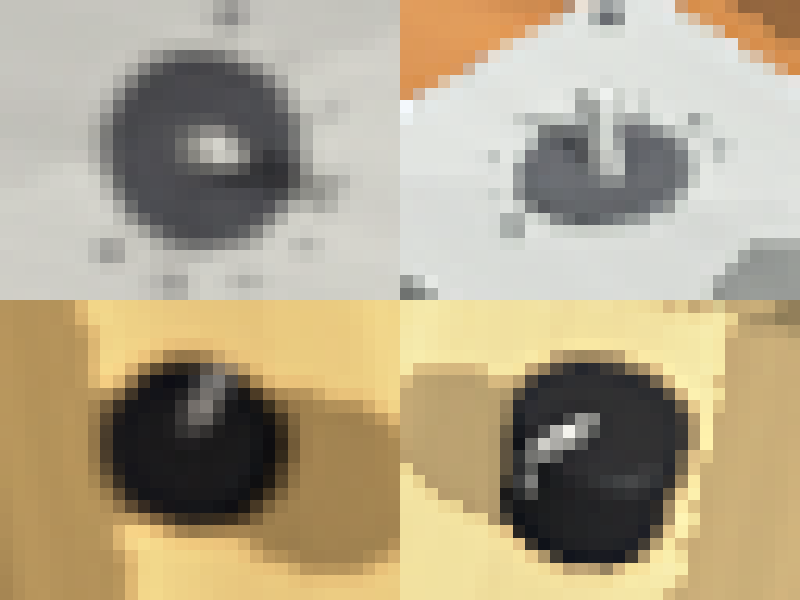

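The crops show the knob's pointer clearly in both views: top px (247,236) centre, pointing up and slightly right. The bare shaft is only a few pixels wide at top (419,240). I'll fit the shaft flat with a small render model and take the pointer direction from both views.

```bash
cat > fit.py <<'E'
from h import *
from scipy.optimize import minimize
I={c:np.load(f"{c}1.npy").mean(2) for c in("top","scene")}
# --- knob pointer and centre
for c,(x0,y0,x1,y1) in {"top":(238,226,258,248),"scene":(388,209,412,232)}.items():
    s=I[c][y0:y1,x0:x1]
    k=cv2.findContours((s<70).astype(np.uint8),0,1)[0];k=max(k,key=cv2.contourArea);(kx,ky),kr=cv2.minEnclosingCircle(k)
    hull=cv2.drawContours(np.zeros(s.shape,np.uint8),[cv2.convexHull(k)],-1,1,-1);hull=cv2.erode(hull,np.ones((2,2)))
    w=np.clip(s-55,0,None)*hull;ys,xs=np.nonzero(w>8);W=w[ys,xs]
    P=np.array([atz(c,(x+x0,y+y0),.035)[:2] for x,y in zip(xs,ys)])
    m=np.average(P,0,W);C=np.cov(P.T,aweights=W);v=np.linalg.eigh(C)[1][:,1]
    print("knob",c,"centre px",kx+x0,ky+y0,kr,atz(c,(kx+x0,ky+y0),.02),"pointer mid",m,"ang",np.degrees(np.arctan2(v[1],v[0])),len(W))
# --- shaft
zp=.055
def disc(c,x0,y0,x1,y1,th):
    s=I[c][y0:y1,x0:x1];M=cv2.moments((np.clip(th-s,0,60)).astype(np.float32));return np.array([M["m10"]/M["m00"]+x0,M["m01"]/M["m00"]+y0])
dp={"top":disc("top",409,230,430,250,160),"scene":disc("scene",247,143,269,163,160)}
for c in dp: print("disc",c,dp[c],atz(c,dp[c],zp))
print("tri",tri("top",dp["top"],"scene",dp["scene"]))
SS=5;H=9
def rays(c,ctr,off):
    k=ctrl.get_calibration(c);R=np.array(k["R"]);t=np.array(k["t"]);r0=np.round(ctr).astype(int)
    g=(np.arange((2*H+1)*SS)+.5)/SS-.5-H
    u,v=np.meshgrid(r0[0]+g-off[0],r0[1]+g-off[1])
    d=np.stack([(u-k["cx"])/k["fx"],(v-k["cy"])/k["fy"],np.ones_like(u)],-1)@R
    return -R.T@t,d,r0
def planes(th):
    a=np.radians(np.r_[0,np.arange(69,292,8)]);off=np.r_[.002,np.full(len(a)-1,.005)];N=[];D=[]
    for ai,o in zip(a,off):
        n=np.array([np.cos(ai+th),np.sin(ai+th),0]);N.append(n);D.append(o)
        m=np.array([n[0]*2,n[1]*2,1.5])/2.5;N.append(m);D.append(m[:2]@n[:2]*(o-.0015)+m[2]*.025)
    N.append([0,0,1]);D.append(.025);return np.array(N),np.array(D)
def hit(o,d,N,D):
    nd=d@N.T;no=D-o@N.T
    with np.errstate(all="ignore"): t=no/nd
    ent=np.where(nd<0,t,-np.inf);ex=np.where(nd>0,t,np.inf).min(-1)
    i=ent.argmax(-1);e=ent.max(-1);return (e<ex)&(ex>0),i
def model(c,th,base,off,L):
    o,d,r0=rays(c,dp[c],off);o=o-base;N,D=planes(th);h,i=hit(o,d,N,D)
    G=o+d*(-o[2]/d[...,2])[...,None]
    sh,_=hit(G.reshape(-1,3)[:,None]+0,np.broadcast_to(L,(G.size//3,1,3)),N,D);sh=sh.reshape(h.shape)&~h
    n=N[i];nl=np.clip(n@L,0,None)
    B=[(~h&~sh),sh,h,h*nl]
    f=lambda b:b.astype(float).reshape(2*H+1,SS,2*H+1,SS).mean((1,3))
    B=[cv2.GaussianBlur(f(b),(0,0),.45) for b in B]
    r=np.hypot(G[...,0],G[...,1]);ok=f(r<.0175)>.99
    up=f(h|sh)>.02  # keep shaft px even off disc
    return B,ok,I[c][r0[1]-H:r0[1]+H+1,r0[0]-H:r0[0]+H+1]
base=np.array([*atz("top",dp["top"],zp)[:2],zp])
def cost(p,th,full=False,cams=("top","scene")):
    az,el=p[0],p[1];L=np.array([np.cos(az)*np.cos(el),np.sin(az)*np.cos(el),np.sin(el)]);tot=0;out=[]
    for j,c in enumerate(cams):
        exp=proj(c,base);off=dp[c]-exp+np.array(p[2+2*j:4+2*j])
        B,ok,im=model(c,th,base,off,L);A=np.stack([b[ok] for b in B],1)
        from scipy.optimize import nnls
        x,rn=nnls(A,im[ok]);tot+=rn**2/ok.sum();out.append((round(rn/np.sqrt(ok.sum()),2),x.round(0)))
    tot+=sum((q/.7)**2 for q in p[2:])*3
    return (tot,out) if full else tot
if __name__=="__main__":
    res=[]
    for a in range(0,360,15):
        th=np.radians(a);r=minimize(cost,[np.radians(70),np.radians(40),0,0,0,0],args=(th,),method="Nelder-Mead",options=dict(maxfev=160,initial_simplex=None))
        res.append((r.fun,a,r.x))
        print(a,round(r.fun,1),np.degrees(r.x[:2]).round(0),r.x[2:].round(2),cost(r.x,th,True)[1])
E
time timeout 550 python3 fit.py
```

```text
knob top centre px 247.0 236.5 7.43313455581665 [0.5184 0.2339 0.02  ] pointer mid [0.5273 0.2277] ang -150.44785355617321 11
knob scene centre px 398.90625 218.8359375 8.06457233428955 [0.519  0.2344 0.02  ] pointer mid [0.5296 0.2303] ang 137.91026420112885 25
disc top [418.7031 239.4662] [ 0.5128 -0.2483  0.055 ]
disc scene [257.5433 152.6529] [ 0.5129 -0.2467  0.055 ]
tri (array([ 0.5125, -0.2479,  0.0544]), np.float64(0.001255844200998957))
0 706.5 [61. 72.] [-0. -0.  0. -0.] [(np.float64(13.43), array([ 76.,  60.,  71., 159.])), (np.float64(22.94), array([108.,  20.,  44., 545.]))]
15 785.8 [72. 64.] [ 0. -0. -0. -0.] [(np.float64(14.37), array([ 78.,  58.,  52., 183.])), (np.float64(24.07), array([107.,  91.,   0., 535.]))]
30 864.3 [85. 63.] [ 0. -0. -0. -0.] [(np.float64(15.46), array([ 77.,  63.,  48., 186.])), (np.float64(25.0), array([108., 100.,   0., 517.]))]
45 882.5 [91. 60.] [-0. -0.  0. -0.] [(np.float64(16.06), array([ 75.,  67.,  35., 197.])), (np.float64(24.99), array([110., 106.,   0., 404.]))]Traceback (most recent call last):
  File "fit.py", line 62, in <modu
[... 165 characters left out ...]
                  ~~~~~~~~^^^^^^^^^^^^^^^^^^^^^^^^^^^^^^^^^^^^^^^^^^^^^^^^^^^^^^^^^^^^^^^^^^^^^^^^^^^^^^^^^^^^^^^^^^^^^^^^^^^^^^^^^^^^^^^^^^^^^^^^^^^^
    res = _minimize_neldermead(fun, x0, args, callback, bounds=bounds,
                               **options)
    fxe = func(xe)
    fx = function(np.copy(x), *(wrapper_args + args))
  File "fit.py", line 53, in cost
    exp=proj(c,base);off=dp[c]-exp+np.array(p[2+2*j:4+2*j])
  File "h.py", line 14, in proj
    k=ctrl.get_calibration(c);x=np.array(k["R"])@X+np.array(k["t"]);return np.array([k["fx"]*x[0]/x[2]+k["cx"],k["fy"]*x[1]/x[2]+k["cy"]])
ValueError: time passes only in moves, steps and waits

real	0m19.150s
user	0m13.482s
sys	0m5.236s
```

```bash
python3 - <<'E'
s=open("fit.py").read()
s=s.replace("from scipy.optimize import minimize","from scipy.optimize import minimize,nnls\nimport functools,plant\nK={c:ctrl.get_calibration(c) for c in('top','scene')}\nclass _C:\n    get_calibration=staticmethod(lambda c:K[c])\nimport h;h.ctrl=_C;ctrl=_C")
s=s.replace("        from scipy.optimize import nnls\n","")
s=s.replace("w=np.clip(s-55,0,None)*hull;ys,xs=np.nonzero(w>8)","hull=cv2.erode(hull,np.ones((3,3)));w=np.clip(s-60,0,None)*hull;ys,xs=np.nonzero(w>10);print(s[2:14].round(0).astype(int) if c=='top' else '')")
s=s.replace("B=[(~h&~sh),sh,h,h*nl]","rr=np.hypot(G[...,0],G[...,1])<.0207;B=[(~h&~sh&rr),(~h&~rr),sh&rr,h,h*nl]")
s=s.replace("ok=f(r<.0175)>.99","ok=(f(r<.0175)>.99)|(f(h)>.3)")
s=s.replace("initial_simplex=None","initial_simplex=S")
s=s.replace("    res=[]","    res=[];x0=np.array([np.radians(70),np.radians(45),0,0,0,0]);S=np.vstack([x0,x0+np.diag([.3,.3,.5,.5,.5,.5])])")
s=s.replace("maxfev=160","maxfev=220")
open("fit.py","w").write(s)
E
time timeout 560 python3 fit.py
```

```text
[[143 172 196 198 196 196 191 184 181 180 181 185 187 186 185 185 188 189
  188 188]
 [143 174 199 200 194 185 161 126 114 116 131 160 179 185 186 187 189 189
  188 189]
 [145 176 201 198 169 117  75  46  38  46  83 119 132 151 177 189 191 190
  190 189]
 [144 171 193 173 112  49  22  17  19  48 104 120  75  76 130 172 185 184
  183 186]
 [141 145 140 106  53  23  22  22  33  76 113 100  43  24  57 104 133 140
  143 160]
 [140 126  91  48  24  23  25  25  54 110 126  70  26  19  22  47  88 115
  124 130]
 [140 118  69  30  23  26  26  30  58  98  99  48  24  24  20  23  55  98
  122 124]
 [140 114  60  25  24  27  26  30  48  61  49  29  26  26  22  16  42  91
  123 126]
 [140 113  58  25  25  27  26  27  31  32  27  26  27  28  23  15  36  87
  122 128]
 [140 115  60  27  25  26  28  26  26  27  26  27  28  28  21  15  40  90
  123 127]
 [141 120  73  32  23  26  27  28  27  28  27  28  28  27  20  20  57 103
  125 127]
 [141 129  93  46  24  24  26  27  28  28  27  28  29  23  16  26  68 109
  126 126]]
knob top centre px 247.0 236.5 7.43313455581665 [0.5184 0.2339 0.02  ] pointer 
[... 3753 characters left out ...]
0.17  0.03  0.46 -0.32] [(np.float64(17.39), array([ 74., 352., 120.,  57., 174.])), (np.float64(26.53), array([100., 255.,  99., 162.,  71.]))]
315 969.7 [77. 69.] [ 0.01  0.14  0.37 -0.52] [(np.float64(17.55), array([ 76., 337.,  50.,  58., 174.])), (np.float64(25.68), array([102., 248.,  93., 144., 111.]))]
330 962.1 [71. 81.] [-0.23 -0.2   0.68 -0.15] [(np.float64(14.81), array([  74., 1354.,  108.,   82.,  147.])), (np.float64(27.19), array([100., 264.,  95., 168.,  67.]))]
345 1011.9 [60. 93.] [-0.61 -0.27  0.83 -0.33] [(np.float64(14.11), array([  75., 1072.,  119.,   98.,  132.])), (np.float64(28.37), array([ 98., 262.,   0., 174.,  63.]))]
real	2m17.161s
user	1m32.091s
sys	0m45.179s
```

```bash
python3 - <<'E' 2>&1 | grep -v knob
import numpy as np
np.set_printoptions(linewidth=200)
from fit import *
np.set_printoptions(linewidth=200,suppress=True)
az,el=np.radians([73,45]);L=np.array([np.cos(az)*np.cos(el),np.sin(az)*np.cos(el),np.sin(el)])
for c in("scene","top"):
    off=dp[c]-proj(c,base)
    B,ok,im=model(c,np.radians(330),base,off,L)
    print(c);print(im[1:-2,1:-1].astype(int));print((B[3][1:-2,1:-1]*100).astype(int));print(ok[1:-2,1:-1].astype(int))
# light from the fixed knob's shadow
print(atz("top",(352+113/4,200+122/4),.092),atz("top",(352+165/4,200+142/4),.055))
E
```

```text
[[143 172 196 198 196 196 191 184 181 180 181 185 187 186 185 185 188 189 188 188]
 [143 174 199 200 194 185 161 126 114 116 131 160 179 185 186 187 189 189 188 189]
 [145 176 201 198 169 117  75  46  38  46  83 119 132 151 177 189 191 190 190 189]
 [144 171 193 173 112  49  22  17  19  48 104 120  75  76 130 172 185 184 183 186]
 [141 145 140 106  53  23  22  22  33  76 113 100  43  24  57 104 133 140 143 160]
 [140 126  91  48  24  23  25  25  54 110 126  70  26  19  22  47  88 115 124 130]
 [140 118  69  30  23  26  26  30  58  98  99  48  24  24  20  23  55  98 122 124]
 [140 114  60  25  24  27  26  30  48  61  49  29  26  26  22  16  42  91 123 126]
 [140 113  58  25  25  27  26  27  31  32  27  26  27  28  23  15  36  87 122 128]
 [140 115  60  27  25  26  28  26  26  27  26  27  28  28  21  15  40  90 123 127]
 [141 120  73  32  23  26  27  28  27  28  27  28  28  27  20  20  57 103 125 127]
 [141 129  93  46  24  24  26  27  28  28  27  28  29  23  16  26  68 109 126 126]]

disc top [418.7031 239.4662] [ 0.5128 -0.2483  0.055 ]
disc scene [257.5433 152.6529] [ 0.5129 -0.2467
[... 4636 characters left out ...]

 [ 0  0  0  0  0  0  0  0  0  0  0  0  0  0  0  0  0]]
[[0 0 0 0 0 0 0 0 0 0 0 0 0 0 0 0 0]
 [0 0 0 0 0 0 0 0 0 0 0 0 0 0 0 0 0]
 [0 0 0 0 0 0 0 0 0 0 0 0 0 0 0 0 0]
 [0 0 0 0 0 0 1 1 1 1 0 0 0 0 0 0 0]
 [0 0 0 0 1 1 1 1 1 1 1 1 0 0 0 0 0]
 [0 0 0 1 1 1 1 1 1 1 1 1 1 0 0 0 0]
 [0 0 0 1 1 1 1 1 1 1 1 1 1 0 0 0 0]
 [0 0 1 1 1 1 1 1 1 1 1 1 1 1 0 0 0]
 [0 0 1 1 1 1 1 1 1 1 1 1 1 1 0 0 0]
 [1 1 1 1 1 1 1 1 1 1 1 1 1 1 0 0 0]
 [1 1 1 1 1 1 1 1 1 1 1 1 1 1 0 0 0]
 [1 1 1 1 1 1 1 1 1 1 1 1 1 1 0 0 0]
 [0 0 0 0 1 1 1 1 1 1 1 1 1 0 0 0 0]
 [0 0 0 0 0 1 1 1 1 1 1 1 0 0 0 0 0]
 [0 0 0 0 0 0 1 1 1 1 0 0 0 0 0 0 0]
 [0 0 0 0 0 0 0 0 0 0 0 0 0 0 0 0 0]]
[ 0.5338 -0.1387  0.092 ] [ 0.523  -0.1788  0.055 ]
```

```bash
sed -i 's/N.append(\[0,0,1\]);D.append(.025);return/N+=[[0,0,1],[0,0,-1]];D+=[.025,0];return/; s/maxfev=220/maxfev=160/; s/\[np.radians(70),np.radians(45),0,0,0,0\]/[np.radians(75),np.radians(42),0,0,0,0]/; s/diag(\[.3,.3,/diag([.1,.1,/; s/tot+=sum/tot+=((p[0]-1.309)**2+(p[1]-.733)**2)*500+sum/; s/print(s\[2:14\].*$//' fit.py
timeout 570 python3 fit.py
```

```text
Traceback (most recent call last):
  File "fit.py", line 16, in <module>
    m=np.average(P,0,W);C=np.cov(P.T,aweights=W);v=np.linalg.eigh(C)[1][:,1]
                     ^
NameError: name 'W' is not defined. Did you mean: 'w'?
```

```bash
python3 - <<'E'
s=open("fit.py").read()
i=s.index("# --- knob pointer");j=s.index("# --- shaft");open("fit.py","w").write(s[:i]+s[j:])
E
python3 - <<'E'
from h import *
np.set_printoptions(linewidth=200)
I=np.load("scene1.npy").mean(2);print(I[209:232,389:411].round(0).astype(int))
a=atz("top",(248.18,232),.035);b=atz("top",(246.7,235.6),.035);d=a-b;print(a,b,np.degrees(np.arctan2(d[1],d[0])))
E
timeout 570 python3 fit.py
```

```text
[[210 210 209 209 210 211 210 209 214 215 215 214 213 212 210 211 212 213 214 217 214 161]
 [213 212 210 210 212 216 210 157 138 130 132 143 155 202 217 215 215 214 215 217 215 162]
 [175 184 214 214 212 160 121  74  54  41  46  58  70 112 140 186 220 217 215 219 216 161]
 [151 155 177 175 151  70  41  44  48  48  48  48  45  43  50 100 175 222 219 214 180 163]
 [154 153 153 146  77  43  49  50  49  49  50  49  50  49  46  46  85 176 223 220 208 163]
 [155 154 152 124  42  48  49  48  46  45  46  49  49  50  50  47  46  96 192 220 183 164]
 [154 155 152 116  34  48  46  40  76 151 134  47  50  50  50  49  46  60 150 221 162 165]
 [154 156 149  91  27  39  78 179 242 160  86  47  50  50  50  50  48  55 143 222 164 165]
 [154 155 148  81  19 103 204 170 152  90  44  49  50  50  50  50  47  54 143 224 164 165]
 [154 154 149  81  50 114 127  90  42  46  49  50  50  50  50  49  45  92 184 188 165 166]
 [154 155 150  80  45  88  25  34  45  47  51  51  50  52  58  56  42  97 191 165 166 167]
 [154 155 148  57  64 125  25  31  36  42  50  58  66  72  63  53  46 130 217 164 166 167]
 [151 15
[... 4514 characters left out ...]
), array([106., 204.,  85.,  77., 181.]))]
300 190.5 [78. 44.] [ 0.49  0.18  0.3  -0.92] [(np.float64(8.44), array([ 78.,   0.,  59.,  83., 140.])), (np.float64(10.48), array([107., 231.,  84.,  79., 192.]))]
315 143.1 [76. 47.] [ 0.67  0.24  0.27 -0.75] [(np.float64(6.33), array([ 79.,   0.,  52.,  58., 181.])), (np.float64(9.62), array([107., 216.,  86.,  92., 182.]))]
330 94.7 [73. 48.] [ 0.47  0.15  0.2  -0.56] [(np.float64(5.31), array([ 78.,   0.,  51.,  65., 176.])), (np.float64(7.58), array([106., 205.,  78., 124., 141.]))]
345 98.7 [74. 47.] [ 0.32  0.    0.18 -0.52] [(np.float64(7.18), array([ 77., 891.,  53.,  83., 153.])), (np.float64(6.4), array([106., 209.,  57., 139., 131.]))]
```

```bash
python3 - <<'E' | grep -v "^disc\|^tri"
from fit import *
for a in(325,333,338,343,348):
    th=np.radians(a);x0=np.array([1.28,.82,.4,.1,.2,-.55]);S=np.vstack([x0,x0+np.diag([.1,.1,.3,.3,.3,.3])])
    r=minimize(cost,x0,args=(th,),method="Nelder-Mead",options=dict(maxfev=200,initial_simplex=S));x=r.x
    print(a,round(r.fun,1),x.round(2),atz("top",dp["top"]+x[2:4],zp)[:2],atz("scene",dp["scene"]+x[4:6],zp)[:2])
a=atz("scene",(394.5,217.8),.035);b=atz("scene",(398.6,214.9),.035);d=a-b;print(a,b,np.degrees(np.arctan2(d[1],d[0])))
E
python3 -c "
from h import *
print(ctrl.get_obs()['joint_pos'],ctrl.get_obs()['clock'])
go([.5187,.2341,.12],12);go([.5187,.2341,.012],12)"
```

```text
325 108.2 [ 1.28  0.9   0.29  0.16  0.32 -0.54] [ 0.5123 -0.2491] [ 0.5102 -0.2475]
333 87.2 [ 1.27  0.85  0.39  0.15  0.23 -0.58] [ 0.5124 -0.2493] [ 0.5101 -0.2479]
338 83.0 [ 1.29  0.86  0.35  0.11  0.23 -0.58] [ 0.5125 -0.2492] [ 0.5101 -0.2478]
343 91.4 [ 1.3   0.83  0.32  0.1   0.2  -0.55] [ 0.5125 -0.2492] [ 0.5103 -0.2478]
348 114.4 [ 1.27  0.83  0.32  0.12  0.2  -0.55] [ 0.5125 -0.2491] [ 0.5103 -0.2478]
[0.5356 0.226  0.035 ] [0.5199 0.2315 0.035 ] -19.022880096712342
[  27.8164   -2.5721  -29.3649   -0.0453  -63.3785 -105.8586] 9.0667
shift [0.0922 0.2005 0.1329] rot [89.94 -0.13  0.14] rows 6.176889770008782 12.561119724795509
shift [0.2002 0.2005 0.1332] rot [89.94 -0.13  0.14] rows 7.507979518630661 12.561119724795509
```

Emit:
drive_tool --plan '[[[0.03,0.04,0.03],[-7,0,0],0.75],[[0.06,0.08,0.06],[-14,0,0],0.75],[[0.092,0.12,0.09],[-21,0,0],0.75],[[0.092,0.16,0.115],[-28,0,0],0.75],[[0.092,0.2005,0.133],[-35,0,0],0.75],[[0.092,0.2005,0.133],[-42,0,0],0.75],[[0.092,0.2005,0.133],[-49,0,0],0.75],[[0.092,0.2005,0.133],[-56,0,0],0.75],[[0.092,0.2005,0.133],[-63,0,0],0.75],[[0.092,0.2005,0.133],[-70,0,0],0.75],[[0.092,0.2005,0.133],[-77,0,0],0.75],[[0.092,0.2005,0.133],[-84,0,0],0.75],[[0.092,0.2005,0.133],[-90,0,0],0.75],[[0.11,0.2005,0.133],[-90,0,0],0.75],[[0.13,0.2005,0.133],[-90,0,0],0.75]]'

```text
clock: 10.32
tool_pos: [0.5197, 0.2349, 0.0831]
orientation: [0.6, 89.9, 102.6]
force: [-0.1, 0.1, -1.1]
opening: 0.0655
```

Run:
```python
from h import *
o=ctrl.get_obs();print(o["joint_pos"],o["tool_pos"])
go([.5187,.2341,.012],12)
t=ctrl.snapshot("top");s=ctrl.snapshot("scene")
cv2.imwrite("pics/pre.png",np.hstack([cv2.resize(i,(400,400),interpolation=cv2.INTER_CUBIC) for i in(t[170:290,190:310],s[140:260,340:460])]))
```

```text
[ 43.9274  18.4853 -23.1499  -0.0921 -48.323  -31.8724] [0.5197 0.2349 0.0831]
shift [ 0.0711  0.0012 -0.0007] rot [-0.01  0.08 -0.  ] rows 1.7048574667484382 0.011280469974273939
```

View pics/pre.png

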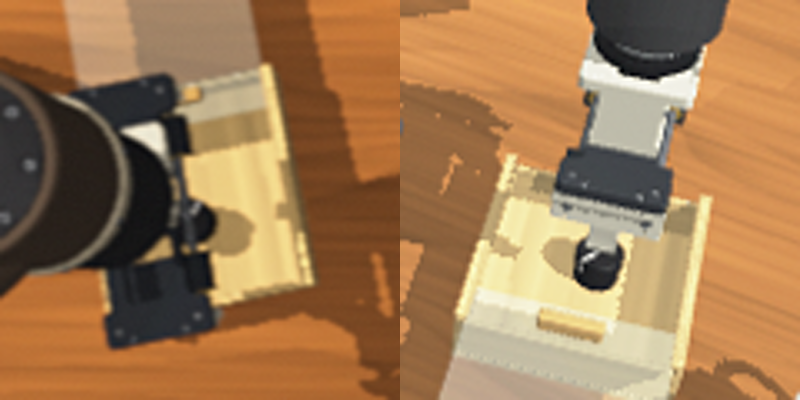

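The fingers straddle the knob and the lid is fully back with its bar at the far wall. I'll descend, centre the knob, open, turn 90° and regrip.

Emit:
drive_tool --plan '[[[0.02,0.001,-0.001],[0,0,0],0.75],[[0.04,0.001,-0.001],[0,0,0],0.75],[[0.055,0.001,-0.001],[0,0,0],0.75],[[0.066,0.001,-0.001],[0,0,0],0.75],[[0.071,0.001,-0.001],[0,0,0],0.75],[[0.071,0.001,-0.001],[0,0,0],0.75],[[0.071,0.001,-0.001],[0,0,0],0.55],[[0.071,0.001,-0.001],[0,0,0],0.45],[[0.071,0.001,-0.001],[0,0,0],0.3],[[0.071,0.001,-0.001],[0,0,0],0.3],[[0.071,0.001,-0.001],[0,0,0],0.3]]'

```text
clock: 11.33
tool_pos: [0.5162, 0.2317, 0.0092]
orientation: [104.0, 89.6, -154.1]
force: [-0.4, 0.5, 3.2]
opening: 0.039
```

Run:
```python
from h import *
o=ctrl.get_obs();print(o)
go([.5187,.2341,.012],12)
```

```text
{'clock': 11.3333, 'joint_pos': array([ 43.9065,  23.9736, -27.1367,  -0.1883, -39.2563, -31.8565]), 'qvel': array([ 0.1179,  0.079 ,  0.1606,  0.1409, -0.0259,  0.0783]), 'tau': array([ -0.3168, -51.2259,  18.7192,   4.4345,   0.0203,  -0.001 ]), 'tool_pos': array([0.5162, 0.2317, 0.0092]), 'orientation': array([ 103.9885,   89.6147, -154.1077]), 'force': array([-0.4029,  0.5222,  3.1911]), 'moment': array([ 0.0969,  0.319 , -0.0113]), 'opening': 0.03903538175952545}
shift [-0.0028 -0.0029  0.0018] rot [-0.1  -0.09 -0.37] rows 0.10638067123424717 0.05546027833193553
```

Emit:
drive_tool --plan '[[[-0.002,0,0],[0,0,0],0.75],[[-0.002,0,0],[0,0,0],0.75],[[-0.002,0,0],[0,0,0],0.75],[[-0.002,0,0],[7,0,0],0.75],[[-0.002,0,0],[14,0,0],0.75],[[-0.002,0,0],[21,0,0],0.75],[[-0.002,0,0],[28,0,0],0.75],[[-0.002,0,0],[35,0,0],0.75],[[-0.002,0,0],[42,0,0],0.75],[[-0.002,0,0],[49,0,0],0.75],[[-0.002,0,0],[56,0,0],0.75],[[-0.002,0,0],[63,0,0],0.75],[[-0.002,0,0],[70,0,0],0.75],[[-0.002,0,0],[77,0,0],0.75],[[-0.002,0,0],[84,0,0],0.75],[[-0.002,0,0],[90,0,0],0.75],[[-0.002,0,0],[90,0,0],0.75]]'

```text
clock: 12.75
tool_pos: [0.5161, 0.2317, 0.0111]
orientation: [-165.6, 89.6, -154.0]
force: [0.2, -0.5, 0.9]
opening: 0.0655
```

Run:
```python
from h import *
o=ctrl.get_obs();print(o["tool_pos"],o["force"],o["opening"],pose()[1].as_matrix())
go([.5162,.2317,.012],102)
```

```text
[0.5161 0.2317 0.0111] [ 0.1705 -0.4818  0.9117] 0.06547210643338996 [[-0.0063 -0.2016  0.9795]
 [-0.0031  0.9795  0.2015]
 [-1.     -0.0017 -0.0068]]
shift [-0.0009  0.      0.0001] rot [-0.37 -0.39  0.1 ] rows 0.021093798066651757 0.07635758214731987
```

Emit:
drive_tool --plan '[[[-0.001,0,0],[-0.4,-0.4,0.1],0.75],[[-0.001,0,0],[-0.4,-0.4,0.1],0.55],[[-0.001,0,0],[-0.4,-0.4,0.1],0.45],[[-0.001,0,0],[-0.4,-0.4,0.1],0.3],[[-0.001,0,0],[-0.4,-0.4,0.1],0.3],[[-0.001,0,0],[-0.4,-0.4,0.1],0.3],[[-0.001,0,0],[-0.4,-0.4,0.1],0.3]]'

```text
clock: 13.33
tool_pos: [0.5161, 0.2317, 0.0121]
orientation: [15.7, 90.0, 27.7]
force: [-0.8, 0.9, 0.7]
opening: 0.0388
```

Run:
```python
from h import *
o=ctrl.get_obs();print(o["tool_pos"],o["force"],o["moment"],o["opening"],o["joint_pos"],pose()[1].as_matrix())
p=o["tool_pos"]
go([p[0],p[1],.2],102);go([.512,-.2486,.2],99.5);go([.512,-.2486,.115],99.5)
```

```text
[0.5161 0.2317 0.0121] [-0.8039  0.9165  0.7136] [ 0.1027  0.0568 -0.0267] 0.038762433684955806 [  43.9986   23.5367  -27.4436    0.006   -39.0067 -121.9495] [[ 0.0002 -0.2088  0.978 ]
 [ 0.0001  0.978   0.2088]
 [-1.      0.0001  0.0002]]
shift [-0.1879  0.      0.    ] rot [ 0.05  0.01 -0.  ] rows 4.505124763569004 0.0077362545752696745
shift [-0.1879 -0.4689 -0.1043] rot [ 2.55  0.01 -0.  ] rows 12.368319973423041 0.3566719626692663
shift [-0.1029 -0.4689 -0.1043] rot [ 2.55  0.01 -0.  ] rows 11.779816311140907 0.3566719626692663
```

Emit:
drive_tool --plan '[[[-0.015,0,0],[0,0,0],0.3],[[-0.04,0,0],[0,0,0],0.3],[[-0.07,0,0],[0,0,0],0.3],[[-0.11,0,0],[0,0,0],0.3],[[-0.145,-0.02,-0.004],[1,0,0],0.3],[[-0.15,-0.055,-0.011],[2.5,0,0],0.3],[[-0.15,-0.09,-0.019],[2.5,0,0],0.3],[[-0.15,-0.125,-0.027],[2.5,0,0],0.3],[[-0.15,-0.16,-0.035],[2.5,0,0],0.3],[[-0.15,-0.195,-0.043],[2.5,0,0],0.3],[[-0.15,-0.23,-0.051],[2.5,0,0],0.3],[[-0.15,-0.265,-0.059],[2.5,0,0],0.3],[[-0.15,-0.3,-0.067],[2.5,0,0],0.3],[[-0.15,-0.335,-0.074],[2.5,0,0],0.3],[[-0.15,-0.37,-0.082],[2.5,0,0],0.3],[[-0.15,-0.405,-0.09],[2.5,0,0],0.3],[[-0.15,-0.435,-0.097],[2.5,0,0],0.3],[[-0.13,-0.46,-0.102],[2.5,0,0],0.3],[[-0.11,-0.469,-0.104],[2.5,0,0],0.3],[[-0.103,-0.469,-0.104],[2.5,0,0],0.3]]'

```text
clock: 15.0
tool_pos: [0.5103, -0.2504, 0.1122]
orientation: [151.4, 89.8, 160.7]
force: [-0.3, 1.3, -1.6]
opening: 0.0386
```

Run:
```python
from h import *
o=ctrl.get_obs();print(o["tool_pos"],o["force"],o["moment"],o["opening"],o["joint_pos"])
for x,y in((.512,-.2486),): go([x,y,.09],99.5);
p=np.array(o["tool_pos"]);
for c in("top","scene"):
    im=np.mean([ctrl.snapshot(c) for _ in range(3)],0).astype(np.uint8);globals()[c]=im
    print(c,"expect knob top px",proj(c,p+[0,0,.023]))
    print([(r["pixel"],r["confidence"]) for r in ctrl.landmark_of(c,"knob")[:2]],[(r["pixel"],r["confidence"]) for r in ctrl.landmark_of(c,"bore_end")[:2]])
cv2.imwrite("pics/above.png",np.hstack([cv2.resize(i,(400,400),interpolation=cv2.INTER_CUBIC) for i in(top[205:275,380:450],scene[100:170,225:295])]))
```

```text
[ 0.5103 -0.2504  0.1122] [-0.2834  1.2548 -1.5519] [ 0.0335  0.0996 -0.0328] 0.03863680592321049 [ -6.4437  16.5282 -21.4314  -0.0582 -52.2428 -74.1544]
shift [0.0222 0.0014 0.002 ] rot [-0.13 -0.18 -0.1 ] rows 0.5351977883790419 0.03447766742294241
top expect knob top px [426.5536 238.9582]
[([252.9, 230.9], 0.34), ([332.9, 147.5], 0.16)] [([331.6, 266.7], 0.48)]
scene expect knob top px [254.3448 130.5617]
[([253.9, 138.1], 0.58), ([270.9, 259.2], 0.32)] [([258.0, 130.9], 0.52)]
```

View pics/above.png

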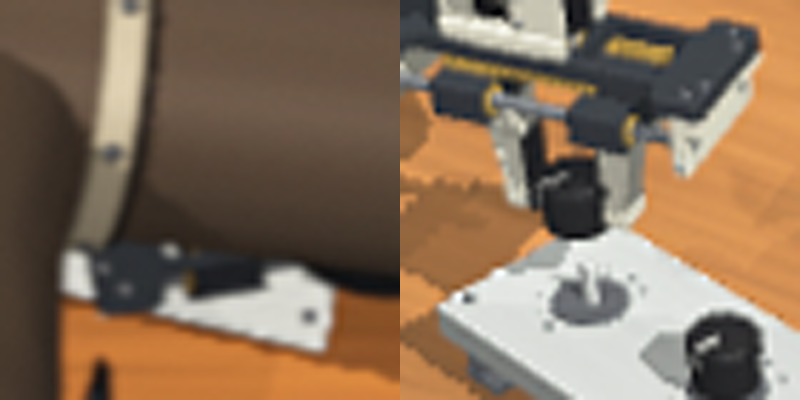

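The scene view shows the knob upright in the fingers just above the shaft (shaft top about px 258.6,146). I'll use the held knob to remove the camera bias.

Run:
```python
from h import *
from scipy.optimize import minimize
K=ctrl.get_calibration("scene")
I=np.mean([ctrl.snapshot("scene") for _ in range(4)],0).mean(2)
o=ctrl.get_obs();p=np.array(o["tool_pos"]);print(p,o["force"])
np.set_printoptions(linewidth=220);
x0,y0=240,122;s=I[y0:147,x0:272];print(s.round(0).astype(int))
R,t=np.array(K["R"]),np.array(K["t"])
def pr(X): x=X@R.T+t;return np.stack([K["fx"]*x[:,0]/x[:,2]+K["cx"],K["fy"]*x[:,1]/x[:,2]+K["cy"]],1)
a=np.linspace(0,2*np.pi,60)
P=[]
for z,r in((-.0071,.0185),(.0109,.0185),(.0109,.02),(.0229,.02)): P.append(p+np.stack([r*np.cos(a),r*np.sin(a),0*a+z],1))
h=cv2.convexHull(pr(np.vstack(P)).astype(np.float32))[:,0]
for row in range(128,146):
    # hull extents at row
    xs=[]
    for q,w in zip(h,np.roll(h,-1,0)):
        if (q[1]-row)*(w[1]-row)<=0 and q[1]!=w[1]: xs.append(q[0]+(row-q[1])/(w[1]-q[1])*(w[0]-q[0]))
    print(row,np.round([min(xs),max(xs)],2) if xs else "")
print("hull bottom",h[:,1].max(),"axis bottom",pr(p[None]+[0,0,-.0071]))
```

```text
[ 0.5124 -0.2485  0.1153] [-0.3094 -0.2905 -0.4479]
[[125 138 139 137 147 166 210 120  40  47 100 141 135 132  84  51  54  53  53  53  54  55  57  70 113 125 102  95 102 107 111 132]
 [145 153 147 134 133 139 156  71  30  48 100 138 137 132  90  49  52  53  54  54  53  53  52  68 109 116  98 106 120 100  97 118]
 [148 154 154 150 151 143  80  30  32  40  88 139 136 130  86  47  51  52  52  53  54  53  52  61  99 131  92 107  94  82  77  92]
 [146 140 152 153 156 147  50  32  32  34  77 144 139 136 124  99  69  65  48  50  50  51  51  52  71 102 110 128 133 134 120 114]
 [144 165 216 152 155 148  75  33  33  30  75 147 144 144 142 120 112 127 123  91  94  66  49  47  64 107 121 128 144 150 146 142]
 [142 155 195 181 154 149  81  32  32  31  67 126 104  88  82  72  71  82  83  87 152 144 138 112 113 123 122 123 130 146 148 146]
 [145 143 150 178 154 150  99  33  34  34  44  70  52  36  34  35  35  36  36  81 163 158 156 151 148 123 121 126 137 143 143 143]
 [149 145 150 173 153 153 134  33  33  34  36  35  33  34  36  38  39  38  35  72 143 156 155 157 155 121 125 140 140 140 141 141]

[... 1898 characters left out ...]
1 227 227 227 227 226 226 227 226 224 224 224 224 226 224 214 204]
 [112 111 109 106 118 159 170 161 167 167 168 168 167 180 227 231 229 227 221 226 227 226 225 225 225 225 224 223 224 223 218 218]
 [109 106 109 138 161 170 167 163 163 162 162 162 179 226 233 225 179 217 241 212 224 214 227 225 224 225 225 224 224 223 221 221]]
128 [249.42 260.08]
129 [248.29 260.82]
130 [247.73 261.02]
131 [247.62 261.14]
132 [247.76 261.25]
133 [247.91 261.37]
134 [248.05 261.39]
135 [248.25 261.4 ]
136 [248.5  261.41]
137 [248.75 261.43]
138 [248.99 261.44]
139 [249.24 261.25]
140 [249.59 260.57]
141 [250.57 259.22]
142 [253.41 256.  ]
143 
144 
145 
hull bottom 142.08328 axis bottom [[255.3674 138.4733]]
```

Run:
```python
from h import *
go([.5118,-.2468,.0905],99.5)
```

```text
shift [ 0.0248  0.0018 -0.0004] rot [0.07 0.04 0.  ] rows 0.597005289499544 0.010809859310358218
```

Emit:
drive_tool --plan '[[[0.01,0.0018,-0.0004],[0,0,0],0.3],[[0.018,0.0018,-0.0004],[0,0,0],0.3],[[0.023,0.0018,-0.0004],[0,0,0],0.3],[[0.0248,0.0018,-0.0004],[0,0,0],0.3],[[0.0248,0.0018,-0.0004],[0,0,0],0.3],[[0.0248,0.0018,-0.0004],[0,0,0],0.3]]'

```text
clock: 16.2
tool_pos: [0.5117, -0.2469, 0.0902]
orientation: [128.5, 90.0, 138.1]
force: [0.2, -0.4, 0.3]
opening: 0.0391
```

```bash
cat > kfit.py <<'E'
from h import *
# chamfer of difference: find dark silhouette of the held knob's lower body in scene vs. render
from scipy.optimize import minimize
K=ctrl.get_calibration("scene");R,t=np.array(K["R"]),np.array(K["t"])
I=np.mean([ctrl.snapshot("scene") for _ in range(4)],0);np.save("scene_k.npy",I);I=I.mean(2)
o=ctrl.get_obs();p=np.array(o["tool_pos"]);print("tool",p,o["force"])
def pr(X): x=X@R.T+t;return np.stack([K["fx"]*x[:,0]/x[:,2]+K["cx"],K["fy"]*x[:,1]/x[:,2]+K["cy"]],1)
a=np.linspace(0,2*np.pi,80)
ring=lambda z,r:p+np.stack([r*np.cos(a),r*np.sin(a),0*a+z],1)
x0,y0=236,120;W,H,S=40,44,8
def render(du,dv):
    m=np.zeros((H*S,W*S),np.uint8)
    for rs in([(-.0071,.0185),(.0109,.0185)],[(.0109,.02),(.0229,.02)]):
        q=pr(np.vstack([ring(*r) for r in rs]))+[du-x0+.5,dv-y0+.5]
        cv2.fillConvexPoly(m,cv2.convexHull((q*S*16).astype(np.int32)),1,shift=4)
    return cv2.GaussianBlur(cv2.resize(m.astype(np.float32),(W,H),interpolation=cv2.INTER_AREA),(0,0),.45)
s=I[y0:y0+H,x0:x0+W]
ax=pr(np.array([p+[0,0,-.0071]]))[0]
yy=np.arange(H)+y0
obs=np.clip((s-35)/(np.clip(s.max(),0,200)-35),0,1);obs=1-obs
lo=int(pr(np.array([p+[0,0,.011]]))[0][1]) # use rows below step
best=[]
for du in np.arange(-2,2.05,.2):
    for dv in np.arange(-2,2.05,.2):
        m=render(du,dv);w=((yy>lo+1)&(yy<ax[1]+7))[:,None]*np.ones(W);w[:,:int(ax[0]-x0-8)]=0;w[:,int(ax[0]-x0+9):]=0
        sel=w>0;A=np.stack([m[sel],1-m[sel]],1);x,r,_,_=np.linalg.lstsq(A,s[sel],rcond=None);best.append((r[0]/sel.sum(),du,dv,x))
best.sort(key=lambda b:b[0])
for b in best[:4]:print(b)
print("axis bottom model px",ax)
cv2.imwrite("pics/k.png",cv2.resize(np.load("scene_k.npy")[110:170,225:305].astype(np.uint8),(800,600),interpolation=cv2.INTER_CUBIC))
E
python3 kfit.py
```

```text
tool [ 0.512  -0.2469  0.0908] [ 0.9171  0.3483 -0.1734]
(np.float64(1301.6013284142145), np.float64(-0.40000000000000036), np.float64(-4.440892098500626e-16), array([ 49.6791, 154.249 ]))
(np.float64(1309.513463373285), np.float64(-0.40000000000000036), np.float64(-0.2000000000000004), array([ 48.2594, 152.7994]))
(np.float64(1312.3878244423563), np.float64(-0.40000000000000036), np.float64(0.1999999999999993), array([ 51.2658, 155.5505]))
(np.float64(1316.6079061142204), np.float64(-0.2000000000000004), np.float64(-4.440892098500626e-16), array([ 50.2028, 153.862 ]))
axis bottom model px [256.7201 145.067 ]
```

View pics/k.png

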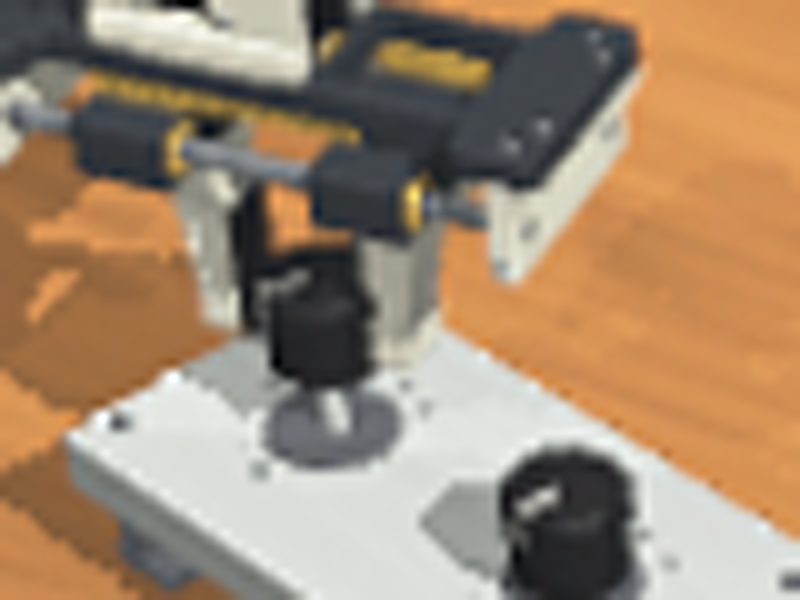

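The scene shows the knob right over the shaft, with the shaft about 0.5 px right of the knob axis (≈1.5 mm). I'll correct and go down gently.

Emit:
drive_tool --plan '[[[0.001,0.0006,-0.0007],[0,0,0],0.3],[[0.003,0.0006,-0.0007],[0,0,0],0.3],[[0.004,0.0006,-0.0007],[0,0,0],0.3],[[0.005,0.0006,-0.0007],[0,0,0],0.3],[[0.006,0.0006,-0.0007],[0,0,0],0.3],[[0.007,0.0006,-0.0007],[0,0,0],0.3],[[0.007,0.0006,-0.0007],[0,0,0],0.3],[[0.007,0.0006,-0.0007],[0,0,0],0.3]]'

```text
clock: 17.07
tool_pos: [0.512, -0.2467, 0.0843]
orientation: [-22.3, 89.8, -12.7]
force: [2.1, -1.4, 5.2]
opening: 0.0393
```

```bash
cat > st.py <<'E'
from h import *
o=ctrl.get_obs();print(o["clock"],o["tool_pos"],"F",o["force"],"M",o["moment"],o["opening"])
M=pose()[1].as_matrix();print("y->",M[:,1],"z->",M[:,2])
E
python3 st.py
```

```text
17.0667 [ 0.512  -0.2467  0.0843] F [ 2.0735 -1.3686  5.2044] M [-0.5728 -0.7911  0.0222] 0.03930876588500944
y-> [-0.1665  0.986  -0.001 ] z-> [0.986  0.1665 0.0025]
```

Emit:
drive_tool --plan '[[[0.0,-0.0005,0.0005],[0,0,0],0.3],[[0.0,-0.0009,0.0009],[0,0,0],0.3],[[0.0,-0.0012,0.0012],[0,0,0],0.3],[[0.0,-0.0012,0.0012],[0,0,0],0.3]]'

```text
clock: 17.4
tool_pos: [0.5127, -0.2475, 0.0837]
orientation: [-13.9, 89.9, -4.3]
force: [-1.3, -0.3, -0.2]
opening: 0.0389
```

```bash
python3 st.py
```

```text
17.4 [ 0.5127 -0.2475  0.0837] F [-1.2667 -0.2872 -0.2176] M [-0.0019 -0.0595  0.027 ] 0.03894256090391281
y-> [-0.1662  0.9861 -0.0003] z-> [0.9861 0.1662 0.0011]
```

Emit:
drive_tool --plan '[[[0.001,0,0],[0,0,0],0.3],[[0.002,0,0],[0,0,0],0.3],[[0.003,0,0],[0,0,0],0.3],[[0.004,0,0],[0,0,0],0.3],[[0.005,0,0],[0,0,0],0.3],[[0.006,0,0],[0,0,0],0.3],[[0.006,0,0],[0,0,0],0.3]]'

```text
clock: 17.98
tool_pos: [0.5126, -0.2475, 0.0775]
orientation: [-12.7, 90.0, -3.1]
force: [1.1, -0.2, -0.2]
opening: 0.039
```

```bash
python3 st.py
```

```text
17.9833 [ 0.5126 -0.2475  0.0775] F [ 1.1262 -0.2112 -0.2108] M [-0.1256 -0.3304 -0.0346] 0.03900491349364845
y-> [-0.1662  0.9861 -0.0002] z-> [0.9861 0.1662 0.0008]
```

Emit:
drive_tool --plan '[[[0.001,0,0],[0,0,0],0.3],[[0.002,0,0],[0,0,0],0.3],[[0.003,0,0],[0,0,0],0.3],[[0.004,0,0],[0,0,0],0.3],[[0.005,0,0],[0,0,0],0.3],[[0.006,0,0],[0,0,0],0.3],[[0.007,0,0],[0,0,0],0.3],[[0.008,0,0],[0,0,0],0.3],[[0.009,0,0],[0,0,0],0.3],[[0.0095,0,0],[0,0,0],0.3],[[0.0095,0,0],[0,0,0],0.3],[[0.0095,0,0],[0,0,0],0.3],[[0.0095,0,0],[0,0,0],0.3]]'

```text
clock: 19.07
tool_pos: [0.5127, -0.2475, 0.0682]
orientation: [-16.3, 89.9, -6.7]
force: [-0.5, 0.2, 4.3]
opening: 0.0393
```

```bash
python3 st.py
```

```text
19.0667 [ 0.5127 -0.2475  0.0682] F [-0.4714  0.1968  4.266 ] M [ 0.0587 -0.003  -0.0112] 0.039299979295291484
y-> [-0.1663  0.9861 -0.0003] z-> [0.9861 0.1663 0.0012]
```

Spring contact came at the expected height (4.3 N at TCP z 0.068), so the knob is home. Now I'll press to the stop.

Emit:
drive_tool --plan '[[[0.001,0,0],[0,0,0],0.3],[[0.002,0,0],[0,0,0],0.3],[[0.003,0,0],[0,0,0],0.3],[[0.004,0,0],[0,0,0],0.3],[[0.005,0,0],[0,0,0],0.3],[[0.006,0,0],[0,0,0],0.3],[[0.006,0,0],[0,0,0],0.3],[[0.006,0,0],[0,0,0],0.3],[[0.006,0,0],[0,0,0],0.3]]'

```text
clock: 19.82
tool_pos: [0.513, -0.2476, 0.0635]
orientation: [-28.2, 89.9, -18.6]
force: [-2.9, 2.2, 15.5]
opening: 0.0392
```

```bash
python3 st.py
```

```text
19.8167 [ 0.513  -0.2476  0.0635] F [-2.8678  2.2209 15.4563] M [ 0.924   1.2888 -0.0129] 0.039155043841543204
y-> [-0.1668  0.986  -0.001 ] z-> [0.986  0.1668 0.0019]
```

```bash
python3 - <<'E'
from h import *
s=ctrl.snapshot("scene");print([(r["pixel"],r["confidence"]) for r in ctrl.landmark_of("scene","lid_grip")[:1]])
cv2.imwrite("pics/end.png",np.hstack([cv2.resize(s[110:180,225:295],(400,400),interpolation=cv2.INTER_CUBIC),cv2.resize(s[100:300,200:500],(400,400))]))
E
python3 st.py
```

```text
[([389.1, 234.3], 0.7)]
19.9167 [ 0.513  -0.2476  0.0635] F [-4.4041  2.0853 15.6633] M [0.8806 1.286  0.0204] 0.03883318422777109
y-> [-0.1668  0.986  -0.001 ] z-> [0.986  0.1668 0.0019]
```

View pics/end.png

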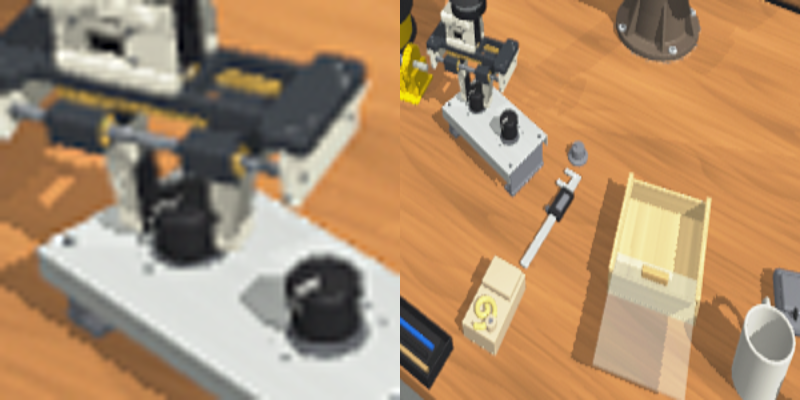

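The picture shows the knob fully down on the bare shaft, still gripped, with the lid open and nothing else displaced. The push is steady at 15.7 N, so I'm handing in.

```bash
python3 -c "
from plant import ctrl
print(ctrl.close_job())"
```

```text
the job is handed in; nothing more can be done
None
```

I slid the lid back to its stop, took the knob out of the box, turned it about 2.5° to match the shaft flat, pushed it home and pressed it to the stop. I handed in at about 20 s with the arm still gripping and pressing.

- **Fit:** the knob first caught on the shaft's edge (5 N). After a shift of about 1 mm it slid on with almost no force, and the 4.3 N spring contact came at the expected home height.
- **Press:** it then moved about 5 mm to the stop and held steadily at about 15.6 N, more than the spring's 9 N there.
- **Last picture:** the knob is down on the shaft, the lid is open, and nothing else looks moved.

**Disagreements and limits:**
- The two cameras disagreed by up to about 4 mm on where the shaft stands. Contact force settled it, between the two estimates.
- The flat's angle came only from a fit to coarse pixels (about −22°, roughly ±8°). I take the free slide-on as confirmation, but did not measure the angle or the spindle travel directly.
- There is a sideways force of about 5 N at the stop.

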